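# Unload the balance: put the stacked check weights back in their case

## Task

The balance check is finished: take the stack of four check weights on the balance pan apart and set each one upright and flat on the floor of its own seat in the wooden weight case: the largest in the widest seat, the next in the next widest, and so on down to the smallest. Set them down gently, do not tip one over, and leave the dropper bottle standing where it is.

Things in the scene. Friction and masses are not known exactly. Their poses are not given: they have to be found in the camera images.
- weight_a: The largest of four brass stacking check weights: an upright cylinder 60 mm wide and 30 mm high, its top face sunk 2 mm inside a rim 3 mm wide, so that the next weight does not slide off. Starts centred on the balance pan. About 500 g. Origin: centre of the underside; z up its axis; yaw means nothing.
- weight_b: The second largest of four brass stacking check weights: an upright cylinder 46 mm wide and 25 mm high, its top face sunk 2 mm inside a rim 3 mm wide, so that the next weight does not slide off. Starts centred on the largest weight. About 200 g. Origin: centre of the underside; z up its axis; yaw means nothing.
- weight_c: The second smallest of four brass stacking check weights: an upright cylinder 32 mm wide and 25 mm high, its top face sunk 2 mm inside a rim 3 mm wide, so that the next weight does not slide off. Starts centred on the 46 mm weight. About 100 g. Origin: centre of the underside; z up its axis; yaw means nothing.
- weight_d: The smallest of four brass stacking check weights: an upright cylinder 18 mm wide and 27 mm high, flat on top. Starts centred on the 32 mm weight (the top of the stack). About 50 g. Origin: centre of the underside; z up its axis; yaw means nothing.
- seat_a: Seat of the 60 mm (largest) weight: a square light-wood insert, 89 x 89 x 18 mm, one of four set two by two (90 mm pitch) in a dark wooden case. Its round seat is 74 mm wide at its grey floor, 8 mm deep, mouth chamfered 3 mm. Origin: centre of the insert's underside; z up, x and y along its edges. Seat floor 10 mm, insert top 18 mm, case rim 21 mm above the origin. Fixed.
- seat_b: Seat of the 46 mm (second largest) weight: a square light-wood insert, 89 x 89 x 18 mm, one of four set two by two (90 mm pitch) in a dark wooden case. Its round seat is 60 mm wide at its grey floor, 8 mm deep, mouth chamfered 3 mm. Origin: centre of the insert's underside; z up, x and y along its edges. Seat floor 10 mm, insert top 18 mm, case rim 21 mm above the origin. Fixed.
- seat_c: Seat of the 32 mm (second smallest) weight: a square light-wood insert, 89 x 89 x 18 mm, one of four set two by two (90 mm pitch) in a dark wooden case. Its round seat is 46 mm wide at its grey floor, 8 mm deep, mouth chamfered 3 mm. Origin: centre of the insert's underside; z up, x and y along its edges. Seat floor 10 mm, insert top 18 mm, case rim 21 mm above the origin. Fixed.
- seat_d: Seat of the 18 mm (smallest) weight: a square light-wood insert, 89 x 89 x 18 mm, one of four set two by two (90 mm pitch) in a dark wooden case. Its round seat is 32 mm wide at its grey floor, 8 mm deep, mouth chamfered 3 mm. Origin: centre of the insert's underside; z up, x and y along its edges. Seat floor 10 mm, insert top 18 mm, case rim 21 mm above the origin. Fixed.
- balance: White top-pan balance, 152 mm wide (y), 190 mm long (x), fixed. Pan: a flat metal disc 124 mm wide, centred 18 mm along +x from the origin, its top 64 mm above the desk; nothing of the balance is higher. Front with the display faces -x. Origin: centre of its underside, on the desk; z up.
- dropper_bottle: Bystander, to be left alone: a small brown dropper bottle with a red rubber teat, 30 mm wide and 97 mm high, loose on the desk. Origin: centre of its underside, z up.

How it is judged:
By the outcome, as a careful person would: the job done as asked, in the order asked, and still so for the second after the job is handed in, with the robot touching nothing.
It also fails if it takes over 112 s, if anything falls off the work surface, if the arm or the gripper's body presses on something with over 40 N, if the wrist force passes 120 N, or if a joint passes its speed limit or range.

## Robot

A 6-joint arm with a two-finger parallel gripper is mounted at the origin on a cart in front of the work surface, level with it; the furniture and walls round the work are solid. World frame = base frame: x ahead of the robot, y to its left, z up, the work surface at z = 0. Lengths are in m, angles in rad, forces in N, time in s.
With the tool pointing down it reaches from about 0.275 to 0.75 m from the base axis. Payload 10.2 kg.
Tool frame: the origin (TCP) lies midway between the tips of the shut fingers; the grasp point (between the pads) lies robot.grip_point_offset behind it (robot.grip_point_offset is the distance from the TCP to the grasp point, in m); z points along the fingers, y is the direction in which the jaws open and shut (so a half turn about z gives the same grasp; the last joint's range is limited). The gripper opens to 88 mm and grips with 3 to 60 N. Pads are 18 mm wide; open, the fingers measure 123 mm over their backs; the gripper's body (75 mm by 187 mm) begins 45 mm behind the grasp point.
Start: joints at [-0.223, 0.313, 1.498, -0, 1.331, -0.223], TCP at [0.525, -0, 0.239] pointing down, gripper open.
Joint ranges: [-2.94, 2.94], [-0.97, 2.17], [0.19, 2.56], [-1.23, 4.37], [0.02, 3.11], [-2.88, 2.88]. Speed limits (rad/s): [2.39, 2.39, 3.01, 3.14, 3.14, 3.14].

## Interface

Orientations are given as a unit quaternion [w, x, y, z].
In Python, from cell import status, optics, ticket, robot gives the robot as it stands. The module is installed in compiled form; this text tells all that it offers.
- The arm moves only by the shell command python3 -m pendant 'ROWS' [FORCE]. ROWS is JSON, a list that holds one entry, the list of rows, each a list of 5 numbers: the gripper command: -1 is shut, 1 is fully open, values between are in proportion, then the shift along the world's x, y, z in units of 50 mm (1.0 is 50 mm), then the turn about the world's z in units of 10 degrees (1.0 is 10 degrees). In form: [[[grip, tx, ty, tz, roll], ...]]. A call has 1 to 8 rows; each row shifts and turns the commanded pose from where the row before left it; what a row does not reach is not made up. A row lasts 1/8 s, in which the tool goes at most 62.5 mm and 10.7 degrees, less where a joint would pass 70% of its speed; a pose out of reach is approached as far as the arm can. A call is refused whole if a number of a shift passes 1 or a number of a turn 1, either way. A call with a gripper value outside its range is refused whole. The fingers move at their own pace and stop on an object; FORCE is the grip in N (left out, the last holds). Time passes only in rows, so rows that do not move let the fingers close. It gives the time, the measured TCP pose, the force and the opening at its end, in the units of the state.
- status.state(): the state, without advancing time (a new reading comes with each control period).
- optics.capture(name): name is "scene" or "side" or "wrist"; returns the picture (400x640x3 uint8, red, green, blue); there is no depth.
- optics.camera_info(name): a dict with "K" (3x3 intrinsics, pixels), "dist" ([k1, k2, p1, p2, k3] as OpenCV has them; the pictures are not rectified), "origin" and "orientation" of the camera in the world; the wrist camera has in their place "tool_from_camera" (4x4, takes a point from camera to tool coordinates, whose origin is the TCP and whose axes are the flange's). Camera axes: x right, y up, looking along -z (the intrinsics and any distortion apply to the point x, -y, -z); pixel columns grow to the right and rows downward; lengths in m; the calibration is good to about 2 mm. A picture is of the moment at which its call begins: read the wrist's pose just before it. camera_info takes no time and is no camera call.
- ticket.hand_in(): hands the job in, once; it reports no verdict.
The state is a dict: "time": time; "joint_positions": joint angles; "qd": joint speeds; "effort": joint torques, N m; "position": TCP position; "eef_rot": TCP orientation; "ft_force": force on the tool from outside, world axes, zero at the start; "torque": the same for the moment, N m; "opening": finger opening in m.
Only numpy, scipy, OpenCV 4.12 (cv2) and the standard library are available. Lean on these libraries where they do the work, as an engineer would, in place of code of your own. Each camera call takes 0.05 s, during which the arm holds its last target. There are 200 camera calls.

## Working session

There is one attempt and no reset: what is moved stays moved. The work goes in short steps, Python scripts to look and compute and a shell command to move; the robot and the scene stay as the last step left them, time stands still between calls to the robot, and variables do not carry over. Pictures are saved under pics/ and viewed, about 12 in all and at most 16, crops included, and the job is handed in when it is done.

```bash
mkdir -p pics; cat > h.py <<'E'
import numpy as np, cv2
from cell import status, optics, ticket, robot
from scipy.spatial.transform import Rotation as R
def quat(q): return R.from_quat([q[1],q[2],q[3],q[0]]).as_matrix()
def pose(name):
    ci=optics.camera_info(name)
    if name=='wrist':
        s=status.state(); T=np.eye(4); T[:3,:3]=quat(s['eef_rot']); T[:3,3]=s['position']
        M=T@np.array(ci['tool_from_camera'])
    else:
        M=np.eye(4); M[:3,:3]=quat(ci['orientation']); M[:3,3]=ci['origin']
    return np.array(ci['K']),np.array(ci['dist']),M
def snap(name,fn):
    P=pose(name); im=optics.capture(name); cv2.imwrite('pics/'+fn+'.png',im[:,:,::-1])
    np.savez('pics/'+fn+'.npz',K=P[0],d=P[1],M=P[2]); return im
def load(fn):
    z=np.load('pics/'+fn+'.npz'); return z['K'],z['d'],z['M']
def ray(P,uv):
    K,d,M=P; p=cv2.undistortPoints(np.array([[uv]],float),K,d)[0,0]
    v=M[:3,:3]@np.array([p[0],-p[1],-1]); return M[:3,3],v/np.linalg.norm(v)
def plane(P,uv,z):
    o,v=ray(P,uv); return o+v*(z-o[2])/v[2]
def tri(P1,a,P2,b):
    A=np.zeros((3,3));B=np.zeros(3);rs=[ray(P1,a),ray(P2,b)]
    for o,v in rs:
        Q=np.eye(3)-np.outer(v,v);A+=Q;B+=Q@o
    x=np.linalg.solve(A,B); return x,[np.linalg.norm(np.cross(x-o,v)) for o,v in rs]
def proj(P,X):
    K,d,M=P; c=M[:3,:3].T@(np.array(X)-M[:3,3]); c=np.array([[c[0],-c[1],-c[2]]])
    return cv2.projectPoints(c,np.zeros(3),np.zeros(3),K,d)[0][0,0]
E
python3 - <<'E'
from h import *
print(status.state()); print(robot.grip_point_offset)
for n in('scene','side','wrist'):
    snap(n,n+'0'); print(n,load(n+'0')[2].round(3).tolist(), load(n+'0')[0][0,0])
E
```

```text
{'time': 0.0, 'joint_positions': array([-2.23415434e-01,  3.13462313e-01,  1.49844514e+00, -1.61594072e-05,
        1.33095868e+00, -2.23418141e-01]), 'qd': array([ 0.00169568,  0.0002001 , -0.00061265,  0.00046753, -0.00018599,
        0.00164864]), 'effort': array([-1.80187753e-04, -4.02218950e+01, -2.52264959e+01,  6.94810320e-02,
        3.53677373e-02, -8.52248218e-05]), 'position': array([5.24758977e-01, 3.05038639e-05, 2.38151724e-01]), 'eef_rot': array([-5.34627004e-04,  7.07104320e-01,  7.07108956e-01, -3.45935120e-04]), 'ft_force': array([-0.7904103 ,  0.6466913 , -0.46298207]), 'torque': array([-0.00280308, -0.02935946,  0.00492462]), 'opening': 0.08786775252901238}
0.0187
scene [[0.704, 0.436, -0.56, -0.003], [-0.71, 0.439, -0.551, -0.542], [0.006, 0.786, 0.619, 0.71], [0.0, 0.0, 0.0, 1.0]] 434.69855221425195
side [[0.987, 0.086, -0.137, 0.457], [-0.16, 0.398, -0.903, -0.765], [-0.023, 0.913, 0.406, 0.46], [0.0, 0.0, 0.0, 1.0]] 414.80117210672734
wrist [[1.0, 0.001, 0.002, 0.526], [-0.002, 0.953, 0.303, 0.079], [-0.001, -0.303, 0.953, 0.384], [0.0, 0.0, 0.0, 1.0]] 302.16333981499963
```

View pics/scene0.png

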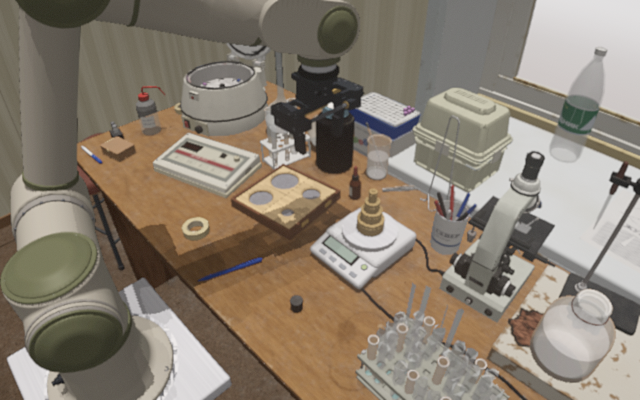

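View pics/side0.png

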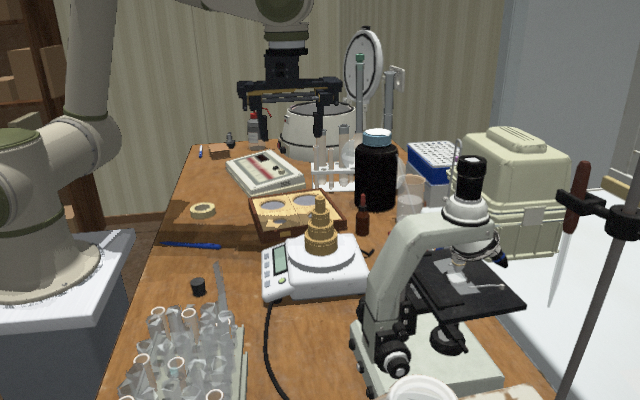

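View pics/wrist0.png

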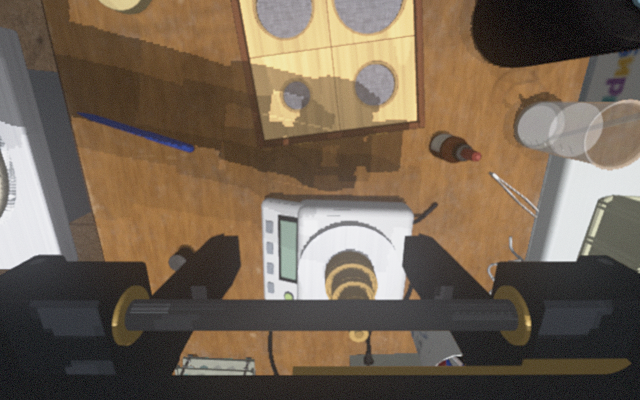

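The three views show the stack on the pan (wrist ~(352,275), scene (371,210)) and the case beyond it, with the smallest seat nearest the robot and the balance. The dropper bottle is at wrist (445,145), and a tall black bottle stands beside the case. Next I'll get coarse numbers.

```bash
python3 - <<'E'
from h import *
S,D,W=load('scene0'),load('side0'),load('wrist0')
def t(n,a,b):
    x,e=tri(S,a,D,b); print(n,x.round(3),np.round(e,4))
t('stack top',(374,191),(320,197))
t('bottle teat',(354,170),(362,197))
t('black cap top',(337,112),(377,133))
t('beaker rim',(378,140),(410,178))
t('case near corner',(281,230),(255,238))
for n,uv in dict(BL=(285,5),BR=(370,5),R=(375,85),L=(295,95),c1=(268,143),c2=(420,123),bottle=(445,145)).items():
    print(n,plane(W,uv,0.018).round(3))
E
```

```text
stack top [ 0.558 -0.124  0.165] [0.0006 0.0006]
bottle teat [0.674 0.03  0.085] [0.0025 0.0025]
black cap top [0.736 0.147 0.186] [0.0091 0.0091]
beaker rim [0.79  0.051 0.111] [0.0017 0.0017]
case near corner [0.442 0.046 0.01 ] [0.0076 0.0076]
BL [0.487 0.173 0.018]
BR [0.577 0.173 0.018]
R [0.587 0.093 0.018]
L [0.495 0.082 0.018]
c1 [0.461 0.027 0.018]
c2 [0.642 0.05  0.018]
bottle [0.675 0.024 0.018]
```

```bash
python3 -m pendant '[[[1,0,0.8,0.6,0],[1,0,0.8,0.6,0],[1,0,0.4,0.4,0],[1,0,0,0,0]]]' 20; python3 -c "
from h import *
snap('wrist','w1')"
```

```text
time: 0.65
position: [0.5252, 0.1008, 0.3195]
eef_rot: [0.001, 0.706, 0.708, 0.001]
ft_force: [-0.3, -0.1, 0.5]
opening: 0.0877
```

View pics/w1.png

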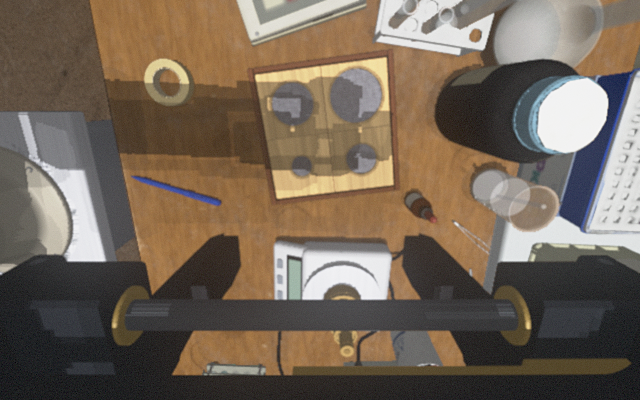

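The w1 view shows all four seats. The widest is back right (356,96), then back left (293,103), front right (361,157) and front left (302,166). I'll take one more view for height, then one over the stack.

```bash
python3 -m pendant '[[[1,0,1,0,0],[1,0,1,0,0],[1,0,0.4,0,0],[1,0,0,0,0]]]'; python3 -c "
from h import *
snap('wrist','w2')"
python3 -m pendant '[[[1,0.2,-1,0,0],[1,0.2,-1,0,0],[1,0.2,-1,0,0],[1,0,-1,0,0],[1,0,-1,0,0],[1,0,-0.6,0,0],[1,0,0,0,0]]]'; python3 -c "
from h import *
snap('wrist','w3')"
cat > seats.py <<'E'
from h import *
def grey(fn,box):
    im=cv2.imread('pics/'+fn+'.png'); hsv=cv2.cvtColor(im,cv2.COLOR_BGR2HSV)
    d=(im[:,:,2].astype(int)-im[:,:,0]); r=im[:,:,2].astype(float)
    m=((d<0.15*r)).astype(np.uint8)*255
    k=np.zeros_like(m); k[box[1]:box[3],box[0]:box[2]]=255; m&=k
    m=cv2.morphologyEx(m,cv2.MORPH_OPEN,np.ones((3,3)))
    cs=[c for c in cv2.findContours(m,cv2.RETR_EXTERNAL,cv2.CHAIN_APPROX_NONE)[0] if cv2.contourArea(c)>150]
    return [cv2.fitEllipse(cv2.convexHull(c)) for c in cs],m
if __name__=='__main__':
    for fn,box in(('w1',(262,65,388,190)),('w2',(200,100,460,399))):
        es,m=grey(fn,box)
        for e in es: print(fn,np.round(e[0],1),np.round(e[1],1),plane(load(fn),e[0],.010).round(4))
E
python3 seats.py; python3 -c "
import cv2,numpy as np
a=cv2.imread('pics/w2.png');b=cv2.imread('pics/w3.png');cv2.imwrite('pics/p.png',np.vstack([a[:300],b[:300]]))"
```

```text
time: 1.2
position: [0.525, 0.2196, 0.3177]
eef_rot: [-0.0, 0.707, 0.707, -0.001]
ft_force: [-0.6, 0.2, 0.0]
opening: 0.088
time: 2.12
position: [0.5544, -0.0633, 0.3184]
eef_rot: [-0.0, 0.709, 0.705, -0.0]
ft_force: [-0.3, 0.3, 0.7]
opening: 0.088
w1 [301.2 165.9] [18.2 18.6] [0.4957 0.0799 0.01  ]
w1 [361.  158.3] [28.  29.1] [0.587  0.0916 0.01  ]
w1 [292.2 103.5] [40.1 41.9] [0.4846 0.1717 0.01  ]
w1 [355.5  95. ] [50.5 53.3] [0.5755 0.1834 0.01  ]
w2 [330.  316.6] [197.2 265.4] [ 0.5407 -0.0793  0.01  ]
w2 [303.4 237.8] [15.3 17.9] [0.4955 0.0778 0.01  ]
w2 [358.9 231.5] [23.9 27.1] [0.5867 0.0892 0.01  ]
w2 [295.1 184.6] [35.6 37.4] [0.4843 0.1691 0.01  ]
w2 [353.7 177.2] [45.1 47.1] [0.5753 0.181  0.01  ]
w2 [421.4 120.3] [ 65.4 106. ] [0.6716 0.2667 0.01  ]
w2 [159.1 229.4] [ 94. 276.] [0.2591 0.093  0.01  ]
```

View pics/p.png

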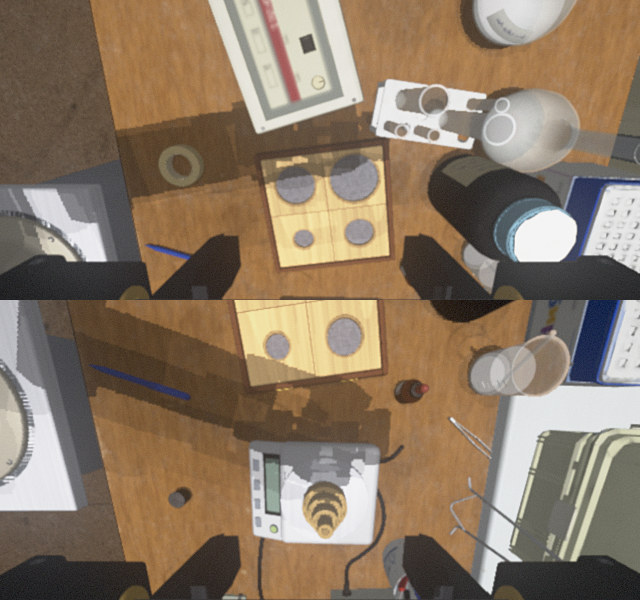

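w2 and w3 show the seats unobstructed, and the whole stack with its top disc at about (326,232) in w3. I'll triangulate the seats and refine the top of the stack.

```bash
python3 - <<'E'
from seats import *
e1=grey('w1',(262,65,388,190))[0]; e2=grey('w2',(262,150,388,250))[0]; e3=grey('w3',(245,0,380,80))[0]
e1.sort(key=lambda e:e[1][0]); e2.sort(key=lambda e:e[1][0])
W1,W2,W3=load('w1'),load('w2'),load('w3')
for n,a,b in zip('DCBA',e1,e2): print(n,tri(W1,a[0],W2,b[0])[0].round(4),(plane(W1,a[0],.01)+plane(W2,b[0],.01)).round(4)/2)
for e in e3: print('w3',np.round(e[0],1),np.round(e[1],1),plane(W3,e[0],.01).round(4))
X,e=tri(load('scene0'),(374,191),load('side0'),(320,197))
print(X,proj(W3,X))
for z in(.163,.165,.167): print(z,plane(W3,(326,232),z).round(4))
print('black bottle w1 cap', plane(W1,(567,114),.186), tri(W1,(567,114),W2,(536,229)))
im=[]
for fn,c in(('w3',(326,215)),('scene0',(371,213)),('side0',(320,225))):
    a=cv2.imread(f'pics/{fn}.png')[c[1]-40:c[1]+40,c[0]-32:c[0]+32]; im.append(cv2.resize(a,None,fx=4,fy=4,interpolation=cv2.INTER_NEAREST))
cv2.imwrite('pics/st.png',np.hstack(im))
E
```

```text
D [0.4961 0.0817 0.018 ] [0.4956  0.07885 0.01   ]
C [0.5856 0.0934 0.0191] [0.5868  0.09045 0.01   ]
B [0.4853 0.1718 0.0196] [0.4844 0.1704 0.01  ]
A [0.5744 0.1833 0.0192] [0.5754 0.1822 0.01  ]
w3 [277.3  46.2] [21.5 24.2] [0.4956 0.0831 0.01  ]
w3 [343.8  36.3] [32.5 36.4] [0.5864 0.0946 0.01  ]
[ 0.55835787 -0.12353885  0.16544669] [324.92018265 232.58567606]
0.163 [ 0.5596 -0.124   0.163 ]
0.165 [ 0.5595 -0.1231  0.165 ]
0.167 [ 0.5595 -0.1221  0.167 ]
black bottle w1 cap [0.7469268  0.16597493 0.186     ] (array([0.75518693, 0.16544897, 0.17132062]), [np.float64(0.002662136572801255), np.float64(0.0026621365728011913)])
```

View pics/st.png

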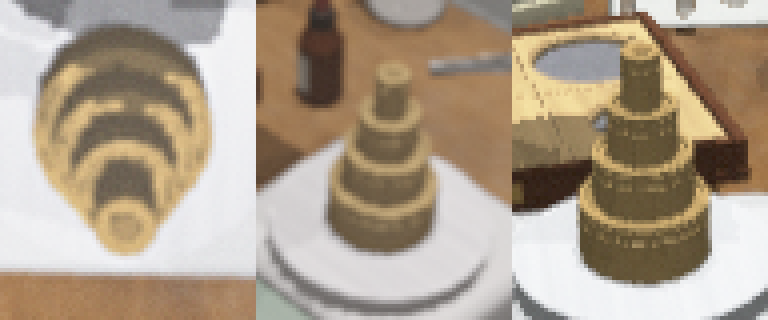

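The stack top from scene and side is (0.5585,-0.1235,0.165), and w3 agrees within about 1 mm. The seats sit on a 90 mm lattice with the floor between z 0.010 and 0.019, so I'll feel for contact when lowering. Moving in to grip weight_d.

```bash
python3 -m pendant '[[[1,0.08,-0.4,-0.6,1],[1,0,-0.4,-0.6,1],[1,0,-0.4,-0.6,1],[1,0,-0.07,-0.56,1],[1,0,0,0,0],[1,0,0,0,0]]]' 15
```

```text
time: 2.92
position: [0.5594, -0.1231, 0.2021]
eef_rot: [0.001, 0.424, 0.906, 0.0]
ft_force: [-0.5, -0.3, 1.3]
opening: 0.0882
```

```bash
python3 -m pendant '[[[1,0,0,-0.5,0],[1,0,0,-0.5,0],[1,0,0,-0.08,0],[1,0,0,0,0],[-1,0,0,0,0],[-1,0,0,0,0],[-1,0,0,0,0],[-1,0,0,0,0]]]' 15; python3 -m pendant '[[[-1,0,0,0,0],[-1,0,0,0,0],[-1,0,0,0,0],[-1,0,0,0,0]]]'
```

```text
time: 3.92
position: [0.559, -0.1235, 0.1468]
eef_rot: [0.0, 0.423, 0.906, -0.0]
ft_force: [-0.2, 0.7, 0.3]
opening: 0.05
time: 4.42
position: [0.559, -0.1235, 0.1467]
eef_rot: [-0.0, 0.423, 0.906, -0.0]
ft_force: [-0.3, -0.4, 0.7]
opening: 0.0171
```

```bash
python3 -m pendant '[[[-1,0,0,0,0],[-1,0,0,0,0],[-1,0,0,0.1,0],[-1,0,0,0.3,0],[-1,0,0,0.6,0],[-1,0,0,0.6,0],[-1,0,0,0,0]]]'; python3 -c "
from h import *
snap('side','s1');snap('scene','c1')
a=cv2.imread('pics/s1.png')[120:280,220:420];b=cv2.imread('pics/c1.png')[120:280,270:470]
cv2.imwrite('pics/g1.png',cv2.resize(np.hstack([a,b]),None,fx=2,fy=2))"
```

```text
time: 5.3
position: [0.5598, -0.1238, 0.2295]
eef_rot: [0.003, 0.423, 0.906, 0.0]
ft_force: [-0.0, -0.3, -2.3]
opening: 0.0174
```

View pics/g1.png

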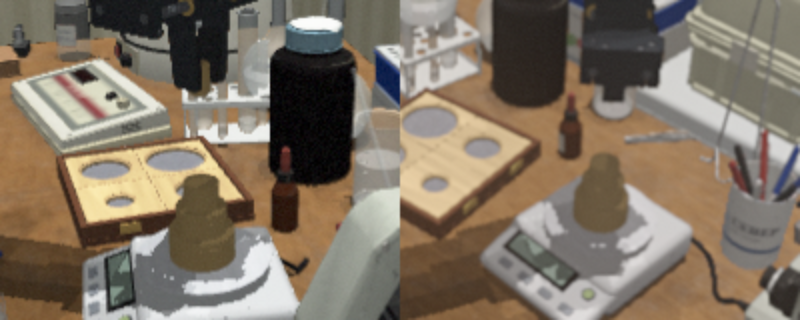

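Weight_d is in the jaws and the other three are still on the pan. Carrying it to seat D.

```bash
python3 -m pendant '[[[-1,-0.26,0.8,0,0],[-1,-0.3,1,0,0],[-1,-0.3,1,-0.2,0],[-1,-0.3,1,-0.7,0],[-1,-0.1,0.29,-0.9,0],[-1,0,0,-0.9,0],[-1,0,0,-0.6,0],[-1,0,0,0,0]]]'; python3 -m pendant '[[[-1,0,0,-0.2,0],[-1,0,0,0,0]]]'
```

```text
time: 6.4
position: [0.4943, 0.0808, 0.0596]
eef_rot: [-0.003, 0.423, 0.906, -0.001]
ft_force: [0.1, -0.8, 0.7]
opening: 0.0175
time: 6.65
position: [0.4961, 0.0806, 0.0521]
eef_rot: [0.0, 0.423, 0.906, 0.0]
ft_force: [0.1, 1.0, -0.0]
opening: 0.0176
```

```bash
python3 -m pendant '[[[-1,0,0,-0.2,0],[-1,0,0,-0.12,0],[-1,0,0,0,0],[-1,0,0,0,0]]]'; python3 -m pendant '[[[-1,0,0,-0.04,0],[-1,0,0,0,0]]]';python3 -m pendant '[[[-1,0,0,-0.04,0],[-1,0,0,0,0]]]'
```

```text
time: 7.15
position: [0.4962, 0.0807, 0.036]
eef_rot: [0.0, 0.423, 0.906, 0.0]
ft_force: [-0.6, 0.4, -1.1]
opening: 0.0175
time: 7.4
position: [0.4961, 0.0807, 0.0339]
eef_rot: [-0.0, 0.423, 0.906, -0.0]
ft_force: [-0.6, 0.5, -0.7]
opening: 0.0171
time: 7.65
position: [0.496, 0.0807, 0.0318]
eef_rot: [-0.0, 0.423, 0.906, -0.0]
ft_force: [-0.3, 0.4, -1.4]
opening: 0.0173
```

```bash
python3 -c "
from h import *
snap('side','s2');snap('wrist','w4')
a=cv2.imread('pics/s2.png')[150:270,220:380];b=cv2.imread('pics/w4.png')
cv2.imwrite('pics/g2.png',np.hstack([cv2.resize(a,(400,300)),cv2.resize(b,(400,300))]))"
```

```text
(no output)
```

View pics/g2.png

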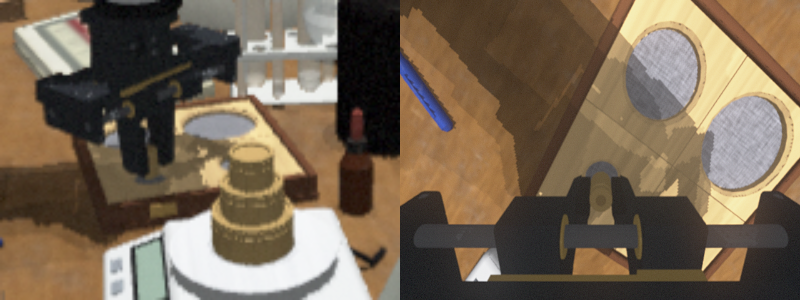

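The weight is over its seat, centred in the mouth at about (603,180) in the crop. I'll keep lowering until it makes contact.

```bash
for i in 1 2; do python3 -m pendant '[[[-1,0,0,-0.03,0],[-1,0,0,0,0]]]' | grep -E "posi|force"; done; python3 -m pendant '[[[-1,0,0,-0.02,0],[-1,0,0,0,0]]]' | grep -E "posi|force"
```

```text
position: [0.496, 0.0807, 0.0303]
ft_force: [0.4, -0.1, -1.5]
position: [0.496, 0.0807, 0.0288]
ft_force: [-0.3, 0.1, -0.2]
position: [0.496, 0.0807, 0.0278]
ft_force: [-0.6, 0.5, 0.1]
```

```bash
for i in 1 2; do python3 -m pendant '[[[-1,0,0,-0.02,0],[-1,0,0,0,0]]]' | grep -E "posi|force"; done
```

```text
position: [0.496, 0.0807, 0.0268]
ft_force: [0.2, -0.1, -0.4]
position: [0.496, 0.0807, 0.0258]
ft_force: [-0.8, 0.0, -0.7]
```

```bash
for i in 1 2 3; do python3 -m pendant '[[[-1,0,0,-0.02,0],[-1,0,0,0,0]]]' | grep -E "posi|force"; done
```

```text
position: [0.496, 0.0807, 0.0248]
ft_force: [0.6, 0.6, -0.4]
position: [0.4962, 0.0807, 0.0246]
ft_force: [-2.7, -0.5, 8.3]
position: [0.4964, 0.0806, 0.0244]
ft_force: [-6.8, -0.5, 19.4]
```

Contact at TCP z 0.0246, which puts the floor at about z 0.016, in line with the measurement. I'll unload, open slightly and rise.

```bash
python3 -m pendant '[[[-1,0,0,0.014,0],[-1,0,0,0,0],[-0.5,0,0,0,0],[-0.25,0,0,0,0],[-0.25,0,0,0,0],[-0.25,0,0,0,0]]]'; python3 -m pendant '[[[-0.25,0,0,0.2,0],[-0.25,0,0,0.6,0],[-0.25,0,0,1,0],[-0.25,0,0,1,0],[-0.25,0,0,0.6,0],[-0.25,0,0,0,0]]]'; python3 -c "
from h import *
snap('side','s3');snap('wrist','w5')
a=cv2.imread('pics/s3.png')[150:270,220:380];b=cv2.imread('pics/w5.png')
cv2.imwrite('pics/g3.png',np.hstack([cv2.resize(a,(400,300)),cv2.resize(b,(400,300))]))"
```

```text
time: 10.5
position: [0.4974, 0.0808, 0.0245]
eef_rot: [0.002, 0.423, 0.906, 0.001]
ft_force: [3.6, 3.7, 5.9]
opening: 0.0334
time: 11.25
position: [0.4966, 0.0806, 0.1956]
eef_rot: [0.002, 0.423, 0.906, 0.001]
ft_force: [0.2, -0.0, -0.8]
opening: 0.0331
```

View pics/g3.png

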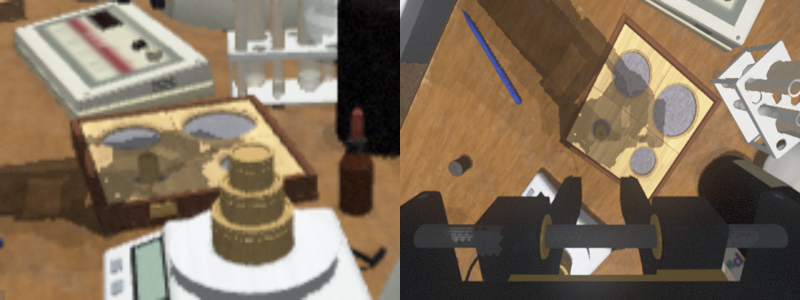

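Weight_d stands upright in the smallest seat, at about (600,130) in the crop. Next is weight_c.

```bash
python3 -m pendant '[[[0.5,0.26,-0.8,0,0],[0.5,0.3,-1,0,0],[0.5,0.3,-1,0,0],[0.5,0.3,-1,0,0],[0.5,0.1,-0.28,-0.4,0],[0.5,0,0,-0.5,0],[0.5,0,0,-0.2,0],[0.5,0,0,0,0]]]'; python3 -m pendant '[[[0.5,0,0,0,0],[0.5,0,0,0,0]]]'
```

```text
time: 12.35
position: [0.5586, -0.1225, 0.1376]
eef_rot: [-0.001, 0.422, 0.906, -0.0]
ft_force: [-0.9, 0.0, -0.6]
opening: 0.0662
time: 12.6
position: [0.5594, -0.1232, 0.1393]
eef_rot: [0.001, 0.422, 0.906, -0.0]
ft_force: [0.2, 0.7, 0.1]
opening: 0.0659
```

```bash
python3 -m pendant '[[[0.5,0,0,-0.24,0],[0.5,0,0,0,0],[-1,0,0,0,0],[-1,0,0,0,0],[-1,0,0,0,0],[-1,0,0,0,0],[-1,0,0,0,0],[-1,0,0,0,0]]]' 20;python3 -m pendant '[[[-1,0,0,0.1,0],[-1,0,0,0.3,0],[-1,0,0,0.6,0],[-1,0,0,0.4,0],[-1,0,0,0,0],[-1,0,0,0,0]]]'
```

```text
time: 13.6
position: [0.5591, -0.1233, 0.1267]
eef_rot: [0.0, 0.423, 0.906, -0.0]
ft_force: [0.8, -0.5, 1.1]
opening: 0.0315
time: 14.35
position: [0.5588, -0.1232, 0.1961]
eef_rot: [-0.0, 0.423, 0.906, -0.0]
ft_force: [0.9, -0.2, -0.5]
opening: 0.0312
```

```bash
python3 -m pendant '[[[-1,0.1,0.7,0,0],[-1,0.14,1,0,0],[-1,0.14,1,-0.2,0],[-1,0.14,1,-0.6,0],[-1,0.02,0.61,-0.8,0],[-1,0,0,-0.8,0],[-1,0,0,-0.5,0],[-1,0,0,0,0]]]'; python3 -m pendant '[[[-1,0,0,-0.2,0],[-1,0,0,0,0],[-1,0,0,0,0]]]'; python3 -c "
from h import *
snap('wrist','w6')
cv2.imwrite('pics/g4.png',cv2.imread('pics/w6.png')[60:300])"
```

```text
time: 15.35
position: [0.5846, 0.0923, 0.0493]
eef_rot: [-0.002, 0.423, 0.906, -0.001]
ft_force: [-0.0, -0.3, -0.7]
opening: 0.0311
time: 15.72
position: [0.5864, 0.0922, 0.0422]
eef_rot: [0.0, 0.423, 0.906, 0.0]
ft_force: [0.1, -0.1, -0.5]
opening: 0.0311
```

View pics/g4.png

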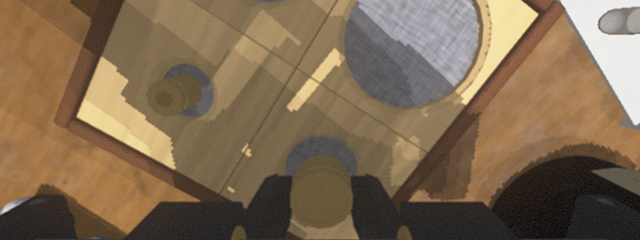

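Weight_c is held over its seat and centred, at about (320,180), and weight_d stands in the seat at (187,90). Lowering.

```bash
python3 -m pendant '[[[-1,0,0,-0.16,0],[-1,0,0,-0.08,0],[-1,0,0,0,0]]]'| grep -E "posi|force"; for i in 1 2 3; do python3 -m pendant '[[[-1,0,0,-0.02,0],[-1,0,0,0,0]]]' | grep -E "posi|force"; done
```

```text
position: [0.5859, 0.0922, 0.0291]
ft_force: [0.4, 0.6, -0.4]
position: [0.5861, 0.0922, 0.0287]
ft_force: [0.6, 0.6, -0.4]
position: [0.5862, 0.0922, 0.0277]
ft_force: [-0.8, -0.0, -0.2]
position: [0.5862, 0.0922, 0.0276]
ft_force: [-4.1, -0.2, 8.5]
```

```bash
python3 -m pendant '[[[-1,0,0,0.014,0],[-1,0,0,0,0],[-0.2,0,0,0,0],[0.1,0,0,0,0],[0.1,0,0,0,0],[0.1,0,0,0,0]]]'; python3 -m pendant '[[[0.1,0,0,0.2,0],[0.1,0,0,0.6,0],[0.1,0,0,1,0],[0.1,0,0,1,0],[0.1,0,0,0.2,0],[0.1,0,0,0,0]]]'; python3 -m pendant '[[[0.6,-0.1,-0.7,0,0],[0.6,-0.14,-1,0,0],[0.6,-0.14,-1,0,0],[0.6,-0.14,-1,0,0],[0.6,-0.02,-0.61,-0.4,0],[0.6,0,0,-0.4,0],[0.6,0,0,0,0],[0.6,0,0,0,0]]]'
```

```text
time: 17.65
position: [0.586, 0.0922, 0.0272]
eef_rot: [-0.0, 0.423, 0.906, -0.0]
ft_force: [0.0, -0.3, 0.1]
opening: 0.0485
time: 18.4
position: [0.586, 0.0922, 0.1775]
eef_rot: [0.0, 0.423, 0.906, 0.0]
ft_force: [0.2, 0.1, 0.3]
opening: 0.0485
time: 19.4
position: [0.5591, -0.1229, 0.1373]
eef_rot: [-0.0, 0.422, 0.906, -0.0]
ft_force: [0.1, 0.3, -0.7]
opening: 0.0707
```

Now weight_b, gripped at TCP z 0.104.

```bash
python3 -m pendant '[[[0.6,0,0,-0.4,0],[0.6,0,0,-0.27,0],[0.6,0,0,0,0],[-1,0,0,0,0],[-1,0,0,0,0],[-1,0,0,0,0],[-1,0,0,0,0],[-1,0,0,0,0]]]' 30;python3 -m pendant '[[[-1,0,0,0.1,0],[-1,0,0,0.3,0],[-1,0,0,0.6,0],[-1,0,0,0.4,0],[-1,0,0,0,0],[-1,0,0,0,0]]]'
```

```text
time: 20.4
position: [0.5593, -0.1234, 0.1043]
eef_rot: [0.0, 0.423, 0.906, 0.0]
ft_force: [-0.8, 0.2, 5.3]
opening: 0.045
time: 21.15
position: [0.5587, -0.1231, 0.1731]
eef_rot: [-0.001, 0.423, 0.906, -0.0]
ft_force: [-0.6, 0.6, -2.2]
opening: 0.0452
```

```bash
python3 -m pendant '[[[-1,-0.2,0.8,0,0],[-1,-0.25,1,0,0],[-1,-0.25,1,0,0],[-1,-0.25,1,0,0],[-1,-0.25,1,0,0],[-1,-0.22,0.8,-0.4,0],[-1,-0.06,0.29,-0.7,0],[-1,0,0,-0.7,0]]]'; python3 -m pendant '[[[-1,0,0,-0.6,0],[-1,0,0,0,0],[-1,0,0,0,0]]]'; python3 -c "
from h import *
snap('wrist','w7')
cv2.imwrite('pics/g5.png',cv2.imread('pics/w7.png')[60:300])"
```

```text
time: 22.15
position: [0.4842, 0.1723, 0.0821]
eef_rot: [-0.001, 0.422, 0.907, -0.0]
ft_force: [0.8, -1.1, -1.5]
opening: 0.0453
time: 22.52
position: [0.4855, 0.1712, 0.0546]
eef_rot: [0.0, 0.423, 0.906, 0.0]
ft_force: [-0.0, 0.1, -2.2]
opening: 0.0451
```

View pics/g5.png

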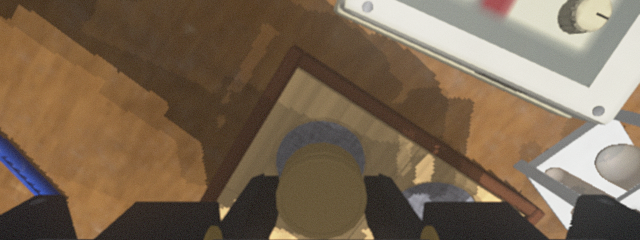

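Weight_b is centred over its seat, at about (320,165). Lowering.

```bash
python3 -m pendant '[[[-1,0,0,-0.25,0],[-1,0,0,-0.14,0],[-1,0,0,-0.07,0],[-1,0,0,0,0]]]'| grep -E "posi|force"; for i in 1 2 3; do python3 -m pendant '[[[-1,0,0,-0.02,0],[-1,0,0,0,0]]]' | grep -E "posi|force"; done
```

```text
position: [0.485, 0.1712, 0.0306]
ft_force: [0.2, 0.6, -1.2]
position: [0.4852, 0.1712, 0.0299]
ft_force: [-0.3, 0.2, -2.3]
position: [0.4851, 0.1712, 0.0288]
ft_force: [-0.6, -0.6, -1.7]
position: [0.4852, 0.1712, 0.0283]
ft_force: [-3.1, -0.8, 5.5]
```

```bash
python3 -m pendant '[[[-1,0,0,0.01,0],[-1,0,0,0,0],[0.1,0,0,0,0],[0.23,0,0,0,0],[0.23,0,0,0,0],[0.23,0,0,0,0]]]'; python3 -m pendant '[[[0.23,0,0,0.2,0],[0.23,0,0,0.6,0],[0.23,0,0,1,0],[0.23,0,0,0.8,0],[0.23,0,0,0.2,0],[0.23,0,0,0,0]]]'; python3 -m pendant '[[[0.95,0.2,-0.8,0,0],[0.95,0.25,-1,0,0],[0.95,0.25,-1,0,0],[0.95,0.25,-1,0,0],[0.95,0.25,-1,0,0],[0.95,0.22,-0.8,-0.4,0],[0.95,0.06,-0.29,-0.5,0],[0.95,0,0,0,0]]]'; python3 -m pendant '[[[0.95,0,0,0,0],[0.95,0,0,0,0]]]'
```

```text
time: 24.58
position: [0.4851, 0.1712, 0.0283]
eef_rot: [0.0, 0.423, 0.906, 0.0]
ft_force: [0.3, 1.0, 0.3]
opening: 0.0542
time: 25.32
position: [0.485, 0.1712, 0.1683]
eef_rot: [0.0, 0.423, 0.906, 0.0]
ft_force: [0.4, 0.3, -0.5]
opening: 0.0543
time: 26.32
position: [0.5576, -0.1235, 0.1202]
eef_rot: [-0.003, 0.423, 0.906, -0.0]
ft_force: [0.5, -0.3, -0.0]
opening: 0.0856
time: 26.58
position: [0.5593, -0.1225, 0.1242]
eef_rot: [0.001, 0.422, 0.907, 0.0]
ft_force: [0.7, -0.9, 0.2]
opening: 0.086
```

Now weight_a, gripped at TCP z 0.078.

```bash
python3 -m pendant '[[[0.95,0,0,-0.4,0],[0.95,0,0,-0.4,0],[0.95,0,0,-0.1,0],[0.95,0,0,0,0],[-1,0,0,0,0],[-1,0,0,0,0],[-1,0,0,0,0],[-1,0,0,0,0]]]' 45;python3 -m pendant '[[[-1,0,0,0,0],[-1,0,0,0.1,0],[-1,0,0,0.3,0],[-1,0,0,0.6,0],[-1,0,0,0.6,0],[-1,0,0,0,0],[-1,0,0,0,0]]]'
```

```text
time: 27.58
position: [0.5592, -0.1234, 0.0787]
eef_rot: [0.0, 0.423, 0.906, -0.0]
ft_force: [-1.5, 0.9, 3.4]
opening: 0.0591
time: 28.45
position: [0.5585, -0.123, 0.1572]
eef_rot: [-0.001, 0.423, 0.906, -0.0]
ft_force: [1.3, -0.8, -5.0]
opening: 0.0591
```

```bash
python3 -m pendant '[[[-1,0.02,0.7,0,0],[-1,0.05,1,0,0],[-1,0.05,1,0,0],[-1,0.05,1,0,0],[-1,0.05,1,0,0],[-1,0.05,0.9,0,0],[-1,0.05,0.52,-0.5,0],[-1,0,0,-0.7,0]]]'; python3 -m pendant '[[[-1,0,0,-0.7,0],[-1,0,0,0,0],[-1,0,0,0,0]]]'; python3 -c "
from h import *
snap('wrist','w8')
cv2.imwrite('pics/g6.png',cv2.imread('pics/w8.png')[60:300])"
```

```text
time: 29.45
position: [0.5745, 0.1846, 0.0965]
eef_rot: [-0.0, 0.421, 0.907, -0.0]
ft_force: [-0.2, -0.9, -5.2]
opening: 0.0588
time: 29.82
position: [0.5755, 0.1808, 0.0611]
eef_rot: [-0.0, 0.424, 0.906, -0.001]
ft_force: [9.5, -8.4, -10.8]
opening: 0.0592
```

View pics/g6.png

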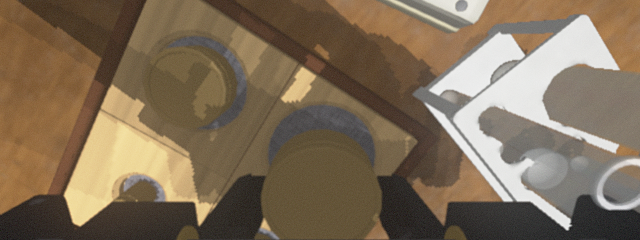

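The wrist force changed here (9.5, -8.4, -10.8). I'll check whether it persists or was a transient before going on.

```bash
python3 -m pendant '[[[-1,0,0,0,0]]]'; python3 -m pendant '[[[-1,0,0,0.4,0],[-1,0,0,0,0],[-1,0,0,0,0]]]';  python3 -c "
from h import *
snap('side','s4');snap('scene','c4')
a=cv2.imread('pics/s4.png')[60:260,180:420];b=cv2.imread('pics/c4.png')[60:260,180:420]
cv2.imwrite('pics/g7.png',cv2.resize(np.hstack([a,b]),(800,333)))"
```

```text
time: 30.0
position: [0.5755, 0.1808, 0.0612]
eef_rot: [-0.0, 0.424, 0.906, -0.001]
ft_force: [9.4, -8.4, -11.2]
opening: 0.059
time: 30.38
position: [0.5744, 0.1828, 0.0819]
eef_rot: [-0.001, 0.423, 0.906, -0.001]
ft_force: [-0.3, 0.9, -4.9]
opening: 0.0592
```

View pics/g7.png

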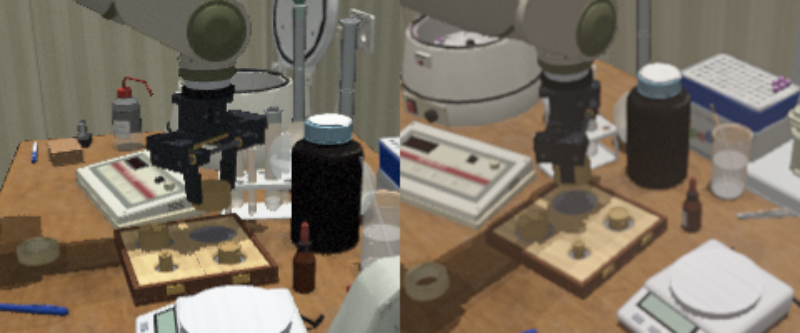

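The contact is real: the +x+y end of the gripper body meets the test-tube rack behind the case, and lifting cleared it. I'll locate the rack and choose a clear hand angle.

```bash
python3 - <<'E'
from h import *
W1,W2,W3,W8=load('w1'),load('w2'),load('w3'),load('w8')
for n,uv in dict(cornerL=(375,125),cornerR=(472,148),tubeA=(405,98),tubeB=(432,98),t3=(428,135),t4=(400,130),ul=(385,82)).items():
    print(n,[plane(W2,uv,z)[:2].round(3).tolist() for z in(0,.06,.12)])
print('w1 corner',[plane(W1,uv,.06)[:2].round(3).tolist() for uv in((376,38),(470,52))])
print('tri cornerL',tri(W1,(376,38),W2,(375,125)),'R',tri(W1,(462,54),W2,(472,148)))
print(status.state()['joint_positions'].round(2))
E
```

```text
cornerL [[0.606, 0.259], [0.595, 0.264], [0.585, 0.269]]
cornerR [[0.757, 0.225], [0.727, 0.234], [0.697, 0.244]]
tubeA [[0.648, 0.298], [0.632, 0.298], [0.616, 0.298]]
tubeB [[0.687, 0.298], [0.666, 0.298], [0.645, 0.298]]
t3 [[0.687, 0.244], [0.666, 0.251], [0.645, 0.258]]
t4 [[0.644, 0.252], [0.629, 0.258], [0.613, 0.264]]
ul [[0.617, 0.32], [0.605, 0.317], [0.593, 0.314]]
w1 corner [[0.593, 0.249], [0.709, 0.233]]
tri cornerL (array([ 6.04250360e-01,  2.59101346e-01, -4.39569574e-04]), [np.float64(0.001626543641020344), np.float64(0.0016265436410203673)]) R (array([0.70942663, 0.2334648 , 0.06748939]), [np.float64(0.012453189738472845), np.float64(0.012453189738472955)])
[ 0.11  0.64  1.43  0.    1.08 -0.58]
```

View pics/w8.png

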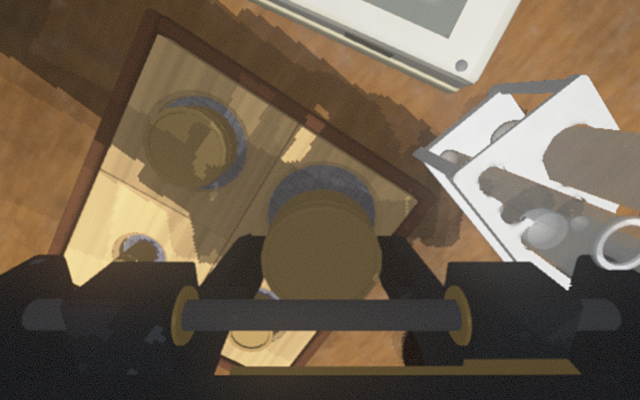

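The rack's front edge runs from (0.604,0.259) to (0.70,0.235), and in w8 the tubes are at the right by the hand. Turning the jaws back along x keeps the body at y < 0.22. I'll rise, turn and lower in steps.

```bash
python3 -m pendant '[[[-1,0,0,0.5,0],[-1,0,0,0.5,0],[-1,0,0,0,-1],[-1,0,0,0,-1],[-1,0,0,0,-1],[-1,0,0,0,-1],[-1,0,0,0,0],[-1,0,0,0,0]]]'; python3 -m pendant '[[[-1,0,0,-0.5,0],[-1,0,0,-0.5,0],[-1,0,0,0,0],[-1,0,0,0,0]]]';  python3 -m pendant '[[[-1,0,0,-0.2,0],[-1,0,0,0,0],[-1,0,0,0,0]]]'
```

```text
time: 31.48
position: [0.5749, 0.1827, 0.133]
eef_rot: [-0.0, 0.706, 0.708, -0.0]
ft_force: [0.7, -0.1, -5.3]
opening: 0.0591
time: 31.98
position: [0.5756, 0.1828, 0.0844]
eef_rot: [0.0, 0.707, 0.707, 0.001]
ft_force: [0.8, -0.2, -5.3]
opening: 0.0588
time: 32.35
position: [0.5752, 0.1827, 0.0735]
eef_rot: [0.0, 0.707, 0.707, 0.0]
ft_force: [-0.4, 0.5, -4.1]
opening: 0.0591
```

```bash
for i in 1 2; do python3 -m pendant '[[[-1,0,0,-0.2,0],[-1,0,0,0,0],[-1,0,0,0,0]]]'| grep -E "posi|force"; done; python3 -m pendant '[[[-1,0,0,-0.16,0],[-1,0,0,-0.1,0],[-1,0,0,-0.08,0],[-1,0,0,0,0]]]'| grep -E "posi|force"
```

```text
position: [0.5751, 0.1827, 0.0632]
ft_force: [0.1, 0.4, -5.1]
position: [0.5751, 0.1827, 0.0533]
ft_force: [-0.1, -0.3, -4.4]
position: [0.5749, 0.1827, 0.0359]
ft_force: [-0.1, 0.5, -4.7]
```

No contact now. Feeling for the floor, expected at about 0.031.

```bash
python3 -m pendant '[[[-1,0,0,-0.06,0],[-1,0,0,0,0]]]'| grep -E "posi|force"; for i in 1 2 3; do python3 -m pendant '[[[-1,0,0,-0.02,0],[-1,0,0,0,0]]]' | grep -E "posi|force"; done
```

```text
position: [0.575, 0.1827, 0.0332]
ft_force: [-0.6, 0.1, -5.0]
position: [0.5751, 0.1827, 0.0323]
ft_force: [-1.1, 0.4, -4.3]
position: [0.5751, 0.1827, 0.0313]
ft_force: [-0.0, 0.4, -4.4]
position: [0.5752, 0.1827, 0.0307]
ft_force: [-1.6, -0.8, -0.0]
```

```bash
python3 -m pendant '[[[-1,0,0,0,0],[0.4,0,0,0,0],[0.55,0,0,0,0],[0.55,0,0,0,0],[0.55,0,0,0,0]]]'; python3 -m pendant '[[[0.55,0,0,0.2,0],[0.55,0,0,0.5,0],[0.55,0,0,1,0],[0.55,0,0,1,0],[0.55,0,0,1,0],[0.55,0,0,1,0],[0.55,0,0,0.5,0],[0.55,0,0,0,0]]]'; python3 -m pendant '[[[0.55,-0.4,0.4,0,0],[0.55,-0.4,0.4,0,0],[0.55,0,0,0,0],[0.55,0,0,0,0]]]'; python3 - <<'E'
from h import *
snap('side','s9');snap('wrist','w9');snap('scene','c9')
a=cv2.imread('pics/s9.png')[160:270,220:400];b=cv2.imread('pics/w9.png')[:270,200:520]
cv2.imwrite('pics/g9.png',np.vstack([cv2.resize(a,(480,293)),cv2.resize(b,(355,300))[:, :355] if 0 else cv2.resize(b,(480,300))]))
P=load('scene0');Q=load('side0'); c=cv2.imread('pics/c9.png')
# bystander bottle: did its pixels change?
for f,g,r in(('c9','scene0',(345,160,365,205)),('s9','side0',(352,190,372,238))):
    A=cv2.imread(f'pics/{f}.png')[r[1]:r[3],r[0]:r[2]].astype(int);B=cv2.imread(f'pics/{g}.png')[r[1]:r[3],r[0]:r[2]].astype(int);print(np.abs(A-B).mean(),np.median(np.abs(A-B)))
print(status.state()['position'])
E
```

```text
time: 35.22
position: [0.5752, 0.1827, 0.0303]
eef_rot: [0.0, 0.707, 0.707, 0.0]
ft_force: [0.9, 0.3, 0.2]
opening: 0.0685
time: 36.22
position: [0.5754, 0.1828, 0.2925]
eef_rot: [0.001, 0.707, 0.707, 0.002]
ft_force: [-0.3, 0.4, -0.8]
opening: 0.0682
time: 36.72
position: [0.5354, 0.2222, 0.2895]
eef_rot: [-0.0, 0.707, 0.707, -0.001]
ft_force: [0.2, -0.0, 0.1]
opening: 0.0683
2.2377777777777776 2.0
4.003472222222222 3.0
[0.53556912 0.2220407  0.28981948]
```

View pics/g9.png

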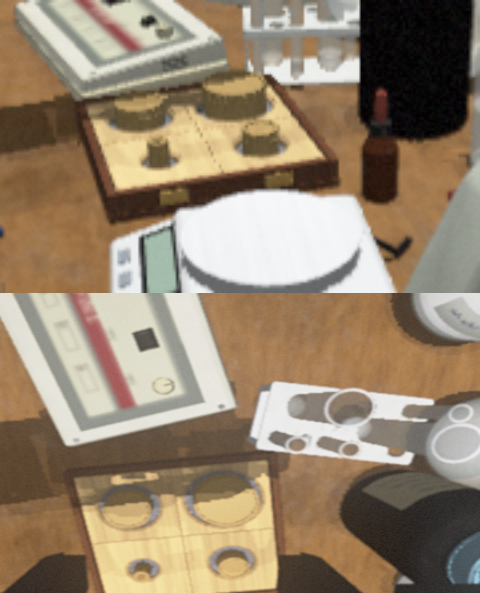

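All four weights stand upright with grey floor showing around each one. The pan is empty and the dropper bottle is unchanged. Handing in.

```bash
python3 -c "
from h import *
print(ticket.hand_in())"
```

```text
the job is handed in; nothing more can be done
None
```

I took the stack apart from the top down and set each weight in its own seat, largest in the widest and so on down. I handed the job in at about 37 s of the 112 s allowed.

- **Final check:** the last side and wrist pictures show all four weights upright, with grey floor visible around each one, and the pan empty. The dropper bottle's pixels in both fixed views match the start to within noise.
- **Seating:** I lowered each weight slowly until I felt contact. The floor came out at about z = 0.016 on all four. My camera triangulation read slightly high, at 0.018–0.020.
- **Contact forces:** releasing the smallest weight, the fingertips brushed its insert. The wrist force peaked at about 20 N.
- **Rack contact:** on the first approach with the largest weight, the gripper body touched the test-tube rack behind the case. The wrist force was about 13 N sideways, plus about 6 N downward beyond the weight's own load. I backed off, turned the jaws and set the weight down without touching it again. The rack still stands, but I did not measure whether it shifted.

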